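# Proof a leaf spring on the bench tester and mark its deflection

## Robot

A 6-joint arm with a two-finger parallel gripper is mounted at the origin on the work surface. World frame = base frame: x ahead of the robot, y to its left, z up, the work surface at z = 0. Lengths are in m, angles in degrees, forces in N, time in s.
With the tool pointing down it reaches from about 0.4 to 0.825 m from the base axis. Payload 7 kg.
Tool frame: the origin (TCP) lies midway between the tips of the shut fingers; the grasp point (between the pads) lies 19 mm behind it (manip.hold_point_z is the distance from the TCP to the grasp point, in m); z points along the fingers, y is the direction in which the jaws open and shut (so a half turn about z gives the same grasp; the last joint's range is limited). The gripper opens to 85 mm and grips with 20 to 120 N. Pads are 22 mm wide; open, the fingers measure 114 mm over their backs; the gripper's body (76 mm by 85 mm) begins 54 mm behind the grasp point. The pads swing forward as they close: fully open they stand 13 mm farther back than shut.
Start: joints at [16.507, 20.546, 0.682, 0, -70.136, -16.507], TCP at [0.675, -0, 0.231] pointing down, gripper open.
Joint ranges: [-176.03, 176.03], [-82.01, 121.73], [-58.28, 71.71], [-173.87, 95.51], [-174.79, -0.11], [-173.66, 173.66]. Speed limits (degrees/s): [136.94, 136.94, 172.46, 180, 180, 180].

## Interface

Orientations are given as a 3x3 rotation matrix whose columns are the frame's x, y, z axes.
In Python, from rig import manip, imaging, order gives the robot as it stands.
- The arm moves only by the tool play_rows, never from a script. Its argument "targets" is a list of rows, each a list of 2 entries, a list of its own where there are three numbers: the shift along the world's x, y, z in m, then the turn, a rotation vector about the world's x, y, z in degrees. A call has 1 to 10 rows; each row shifts and turns the pose as measured when the row begins; what a row does not reach is not made up. A row lasts 1/12 s, in which the tool goes at most 41.7 mm and 7.16 degrees, less where a joint would pass 70% of its speed; a pose out of reach is approached as far as the arm can. A call with a gripper value outside its range is refused whole. "fingers" is the opening, from -1 (shut) to 1 (fully open), set as the call begins (left out, the last holds). The fingers move at their own pace and stop on an object; "grip_force" is the grip in N (left out, the last holds). Time passes only in rows, so rows that do not move let the fingers close. It gives the time, the measured TCP pose, the force and the opening at its end, in the units of the state.
- manip.get_state(): the state, without advancing time (a new reading comes with each control period).
- imaging.capture(name): name is "scene" or "side" or "wrist"; returns a dict with "pixels" (420x560x3 uint8, red, green, blue), "K" (3x3 intrinsics, pixels), "xyz" and "rotation" of the camera in the world; the wrist camera has in their place "tool_from_camera" (4x4, takes a point from camera to tool coordinates, whose origin is the TCP and whose axes are the flange's). Camera axes: x right, y down, z forward; pixel columns grow to the right and rows downward; lengths in m; the calibration is good to about 2 mm. A picture is of the moment at which its call begins: read the wrist's pose just before it. There is no depth.
- order.finish_job(): hands the job in, once; it reports no verdict.
The state is a dict: "time_s": time; "q": joint angles; "joint_velocities": joint speeds; "joint_torque": joint torques, N m; "position": TCP position; "orientation": TCP orientation; "force": force on the tool from outside, world axes, zero at the start; "moment": the same for the moment, N m; "grip_width": opening from 0.0 (shut) to 1.0 (fully open).
Only numpy, scipy, OpenCV 4.12 (cv2) and the standard library are available. Lean on these libraries where they do the work, as an engineer would, in place of code of your own. Each camera call takes 0.05 s, during which the arm holds its last target.

## Task

Proof the leaf spring in the bench tester: press straight down on the round button at the middle of the leaf with a steady force of about 10 N for about a second (never much more), then let the leaf come all the way up. The rider on the scale stays at the deflection reached: without touching it, slide the tall marker next to it until the two pointers are in line, and let go. Do not press on the bare leaf or disturb the other things on the bench.

Things in the scene. Friction and masses are not known exactly. Their poses are not given: they have to be found in the camera images.
- tester: tester, fixed; base plate 240 x 280 x 12 mm. Origin near the plate's middle, at table height; z up. Leaf and scale run along its +y. In its frame: clamp column at x -60, y -130 to -70, 131 mm high; gauge housing at x 20 to 120, y -125 to 85, top 50 mm above the table, with two slots along y: rider at x 45, marker at x 95
- leaf (a joint): deflection of the leaf (cantilever, 160 mm long, running from its clamp column along the tester's +y) as an angle about its root, rad: 0 is up against its stop, grows as it is pressed, end stop at 0.35. It springs back. It yields only past a preload of 2.5 to 7 N at the button, which differs from spring to spring; beyond that the button sinks about 2 mm per N (5 to 17 mm at 10 N)
- pad_top (a point): top of the round steel button (ball head, 24 mm across) in the middle of the leaf, 80 mm from its root, where to press. The leaf is a bare steel strip 25 mm wide, 3 mm thick, 85 mm above the table, not itself to be pressed. The point is 16 mm above the leaf's mid-plane and 101 mm above the table while the leaf is up; it moves with the leaf
- rider: drag rider, small steel block 12 x 12 mm, top 12 mm above the housing, with a 3 mm wide pointer towards the tester's +x. Pressing the leaf drives it along the tester's +y, 350 mm per rad of leaf angle; it stays at the furthest point when the leaf returns. Origin at housing top height, on its pointer's centre line (in y). Moves at a touch: not to be touched
- marker_grip (a point): grip of the hand-set marker, upright black block 26 (tester's x) by 14 mm (y), from the housing's top to 45 mm above it. The point is on its centre line, 28 mm above the housing's top (78 mm above the table). The marker slides along the tester's y only, with about 1.2 N of friction, stays where it is left, and starts near the +y end
- marker_tip (a point): end of the marker's pointer, 3 mm wide, that looks to the tester's -x, towards the rider; same y as the grip in the tester's frame, 27 mm nearer the rider. In line with the rider's pointer when this point and the rider's origin have the same y in the tester's frame
- cup: open steel cup, 70 mm across, 60 mm high; a bystander, to be left alone. Origin at its underside
- spare: spare steel leaf lying flat, 155 x 25 x 5 mm; a bystander, to be left alone. Origin at its underside
- wrench: steel wrench lying beside the tester; a bystander, to be left alone. Origin at its underside
- driver: screwdriver lying on the table; a bystander, to be left alone. Origin at its underside

How it is judged (in metres and radians):
On the way:
1. the button in the middle of the leaf is pressed with 8 to 13 N for 0.5 s (contact force between leaf_c2 and anything else between 8 and 13 N and value of joint leaf above 0.02 rad), for 0.5 s.
At the end, for the whole second after the job is handed in: the marker's pointer is in line with the rider's within 5 mm along the scale, the rider is still, and the leaf is back up (under 0.015 rad) (y of marker_tip in the frame of rider between -0.005 and 0.005 m and value of joint leaf below 0.015 rad and linear speed of rider below 0.005 m/s); the robot touches nothing.
It fails at once if the button is pressed with more than 17 N (contact force between leaf_c2 and anything else above 17 N).
It fails at once if the bare leaf is pressed (over 2 N) (contact force between leaf_c1 and anything else above 2 N).
It fails at once if the rider is touched by the robot (contact force between rider and the fingers above 0.05 N or contact force between rider and the arm above 0.05 N).
It fails at once if a bystander is moved by more than 30 mm (distance of any of cup, spare, wrench, driver from where it was at the start of the episode above 0.03 m).
It also fails if it takes over 61 s, if anything falls off the work surface, if the arm or the gripper's body presses on something with over 40 N, if the wrist force passes 120 N, or if a joint passes its speed limit or range.

## Working session

There is one attempt and no reset: what is moved stays moved. The work goes in short steps, Python scripts to look and compute and a tool call to move; the robot and the scene stay as the last step left them, time stands still between calls to the robot, and variables do not carry over. Pictures are saved under pics/ and viewed, and the job is handed in when it is done.

Besides the shell and the picture viewer there is one more tool, called as name([rows], argument=value, ...), one row to a line, values as JSON. play_rows: Moves the arm, as the interface text tells. Its arguments: {"type":"object","properties":{"targets":{"type":"array"},"fingers":{"type":"number"},"grip_force":{"type":"number"}},"required":["targets"]}

```bash
mkdir -p pics; cat > h.py <<'E'
import numpy as np,cv2
from rig import manip,imaging,order
def snap(n,out):
    s=manip.get_state(); c=imaging.capture(n)
    cv2.imwrite('pics/'+out+'.png',c['pixels'][:,:,::-1])
    K=np.array(c['K'])
    if n=='wrist':
        T=np.eye(4);T[:3,:3]=s['orientation'];T[:3,3]=s['position'];T=T@np.array(c['tool_from_camera']);R,p=T[:3,:3],T[:3,3]
    else: R,p=np.array(c['rotation']),np.array(c['xyz'])
    np.savez('pics/'+out+'.npz',K=K,R=R,p=p,im=c['pixels'])
    return K,R,p
def ld(out):
    d=np.load('pics/'+out+'.npz');return d['K'],d['R'],d['p']
def ray(out,u,v,z):
    K,R,p=ld(out);d=R@np.linalg.solve(K,[u,v,1.]);return p+d*(z-p[2])/d[2]
def proj(out,X):
    K,R,p=ld(out);c=K@(R.T@(np.array(X)-p));return c[:2]/c[2]
def crop(out,u0,v0,u1,v1,name,f=4):
    im=np.load('pics/'+out+'.npz')['im'][v0:v1,u0:u1,::-1]
    cv2.imwrite('pics/'+name+'.png',cv2.resize(im,None,fx=f,fy=f,interpolation=cv2.INTER_CUBIC))
E
python3 - <<'E'
from h import *
for n in('scene','side','wrist'):
    K,R,p=snap(n,n+'0');print(n,K[0,0],p.round(3),R.round(2).tolist())
print(manip.get_state())
E
```

```text
scene 517.894346759164 [1.243 0.617 0.811] [[-0.65, 0.45, -0.61], [0.76, 0.38, -0.53], [-0.01, -0.81, -0.59]]
side 426.2781563364459 [ 0.171 -0.516  0.689] [[0.82, -0.42, 0.4], [-0.58, -0.57, 0.59], [-0.02, -0.71, -0.7]]
wrist 320.831241147534 [ 0.675 -0.08   0.372] [[-1.0, 0.0, -0.0], [-0.0, 0.95, 0.31], [0.0, 0.31, -0.95]]
{'time_s': 0.15, 'q': array([ 1.65070077e+01,  2.05820168e+01,  6.47949653e-01, -1.52849577e-02,
       -7.01357485e+01, -1.65064313e+01]), 'joint_velocities': array([-0.07906588, -0.10263419,  0.17204815,  0.06029046,  0.04370083,
        0.03558871]), 'joint_torque': array([-2.36291526e-03, -5.83877099e+01,  2.93650192e+01,  6.94064632e+00,
       -4.26741812e-03,  1.52487612e-06]), 'position': array([ 6.74652939e-01, -1.60924170e-05,  2.30592891e-01]), 'orientation': array([[-8.06739651e-05, -9.99999228e-01, -1.23956867e-03],
       [-9.99999991e-01,  8.08049953e-05, -1.05656588e-04],
       [ 1.05756669e-04,  1.23956013e-03, -9.99999226e-01]]), 'force': array([ 0.97882306, -0.37826486, -0.00259292]), 'moment': array([-0.00548112, -0.00294349, -0.02040885]), 'grip_width': 1.0015991188148423}
```

View pics/scene0.png

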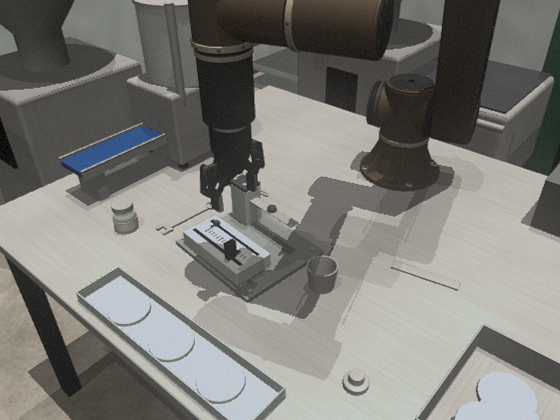

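View pics/side0.png

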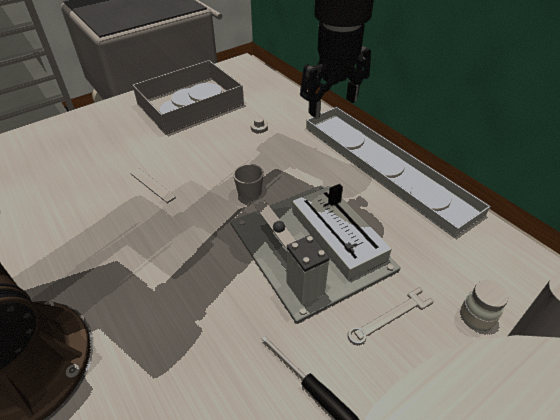

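View pics/wrist0.png

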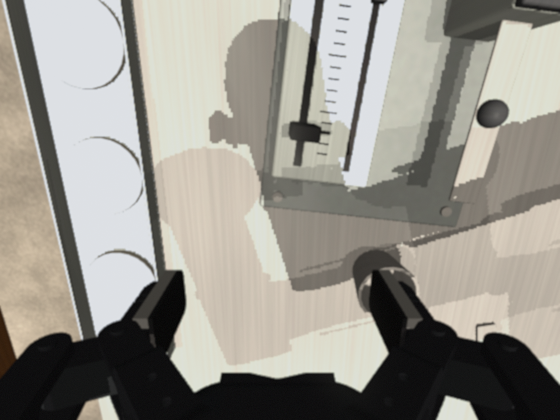

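The button shows at about (490,113) in the wrist view, (279,228) in side and (271,209) in scene. The marker is at about (303,131) in wrist. I'll enlarge these.

```bash
python3 - <<'E'
from h import *
crop('side0',225,170,415,325,'s1',4)
crop('scene0',170,170,340,300,'c1',4)
crop('wrist0',250,0,540,230,'w1',2.7)
for o,u,v,z in(('wrist0',490,113,.09),('side0',279.5,228,.09),('scene0',271.5,209,.09)):print(ray(o,u,v,z))
E
```

```text
[ 0.49454555 -0.07221039  0.09      ]
[ 0.48925117 -0.07647553  0.09      ]
[ 0.49464563 -0.07103516  0.09      ]
```

View pics/s1.png

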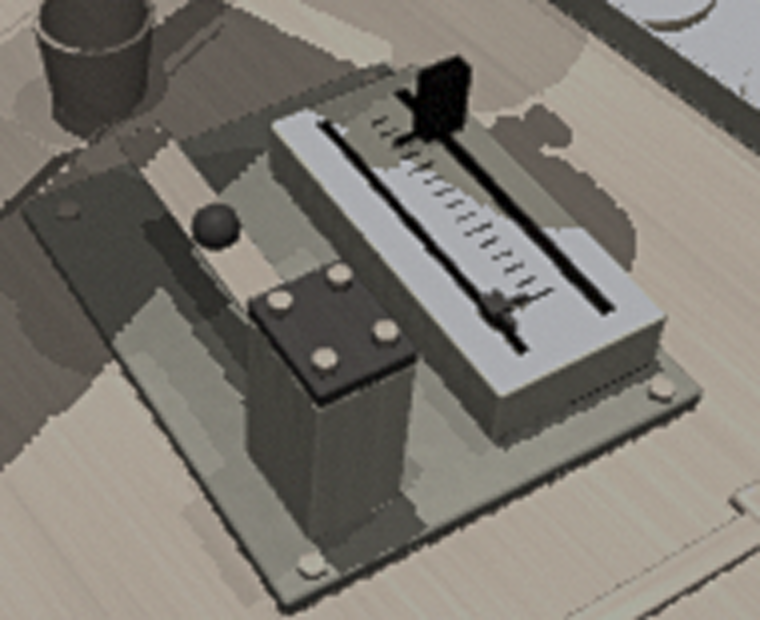

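View pics/c1.png

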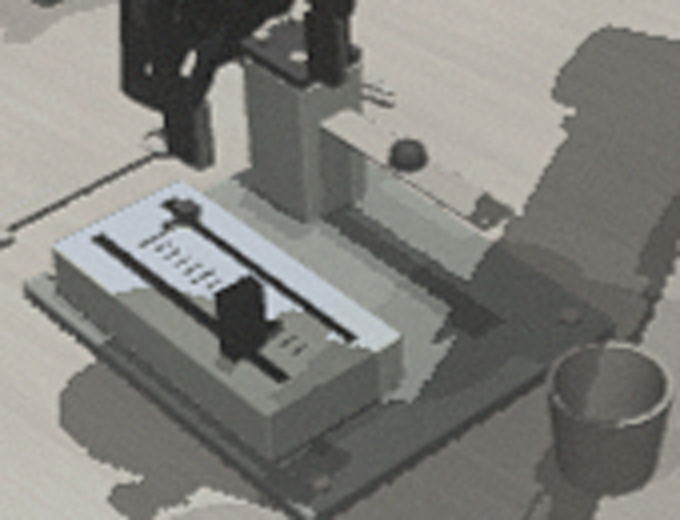

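View pics/w1.png

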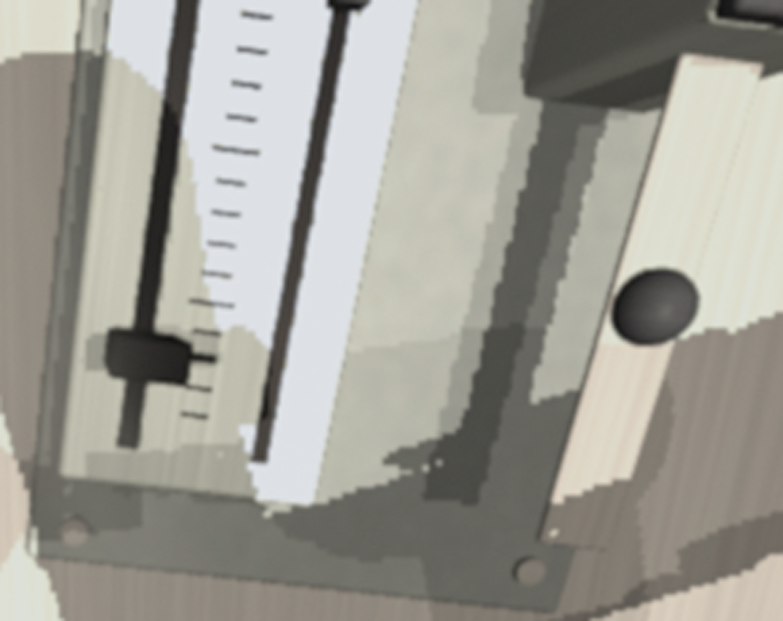

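```bash
cat > fit.py <<'E'
from h import *
from scipy.optimize import least_squares
obs=[]
def a(o,f,u0,v0,L):
    for (x,y,z,U,V) in L: obs.append((o,(x,y,z),(u0+U/f-.5+.5/f,v0+V/f-.5+.5/f)))
a('side0',4,225,170,[(20,85,50,272,125),(20,-125,50,500,397),(120,-125,50,665,318),(-60,10,89,215,227)])
a('scene0',4,170,170,[(20,85,50,400,337),(120,85,50,270,410),(20,-125,50,183,182),(120,-125,50,55,248),(-60,10,89,408,155)])
a('wrist0',2.7,250,0,[(20,85,50,315,505),(120,85,50,62,475),(-60,10,89,655,306)])
def T(p,X):
    c,s=np.cos(p[2]),np.sin(p[2]);X=np.array(X)/1000
    return np.array([p[0]+c*X[0]-s*X[1],p[1]+s*X[0]+c*X[1],X[2]])
def res(p): return np.concatenate([proj(o,T(p,X))-uv for o,X,uv in obs])
if __name__=='__main__':
    r=least_squares(res,[.55,-.08,0.],loss='soft_l1');p=r.x
    print(p,np.degrees(p[2]))
    for (o,X,uv),e in zip(obs,res(p).reshape(-1,2)):print(o,X,e.round(1))
    print('button',T(p,(-60,10,101)))
    np.save('p.npy',p)
    # marker y
    for o,u,v,z in(('wrist0',250+212/2.7,357/2.7,.05),):
        w=ray(o,u,v,z);c,s=np.cos(p[2]),np.sin(p[2]);d=w[:2]-p[:2];print('mk tip local',c*d[0]+s*d[1],-s*d[0]+c*d[1])
    print(order, [x for x in dir(manip) if x[0]!='_'])
E
python3 fit.py
```

```text
[ 0.55049654 -0.08221486 -0.10196442] -5.842130971685595
side0 (20, 85, 50) [-0.4 -0. ]
side0 (20, -125, 50) [2.3 0.4]
side0 (120, -125, 50) [ 3. -1.]
side0 (-60, 10, 89) [-1.  -1.8]
scene0 (20, 85, 50) [ 1.1 -2.5]
scene0 (120, 85, 50) [-0.4  0. ]
scene0 (20, -125, 50) [-1.  -2.3]
scene0 (120, -125, 50) [-2.  -1.8]
scene0 (-60, 10, 89) [2.2 1.2]
wrist0 (20, 85, 50) [ 3.  -1.6]
wrist0 (120, 85, 50) [ 0.4 -0.1]
wrist0 (-60, 10, 89) [-1.3  7.3]
button [ 0.49182605 -0.06615953  0.101     ]
mk tip local 0.07005382315820416 0.036503654317310154
<host.Order object at 0x7fba00d602f0> ['Unreachable', 'get_state', 'hold_point_z']
```

play_rows([
  [[-0.03,-0.012,0],[0,0,0]],
  [[-0.03,-0.012,0],[0,0,0]],
  [[-0.03,-0.012,0],[0,0,0]],
  [[-0.03,-0.012,0],[0,0,0]],
  [[-0.03,-0.012,0],[0,0,0]],
  [[-0.03,-0.012,0],[0,0,0]],
  [[0,0,0],[0,0,0]],
  [[0,0,0],[0,0,0]],
  [[0,0,0],[0,0,0]],
], fingers=-1, grip_force=40)

```text
time_s: 0.9
position: [0.4842, -0.0746, 0.2247]
orientation: [[-0.0, -1.0, -0.009], [-1.0, 0.0, -0.001], [0.001, 0.009, -1.0]]
force: [-0.1, 0.5, 0.8]
grip_width: -0.001
```

play_rows([
  [[0.004,0.001,-0.02],[0,0,0]],
  [[0.003,0.001,-0.02],[0,0,0]],
  [[0.002,0,-0.02],[0,0,0]],
  [[0,0,-0.015],[0,0,0]],
  [[0,0,0],[0,0,0]],
  [[0,0,0],[0,0,0]],
])

```text
time_s: 1.4
position: [0.4989, -0.071, 0.1478]
orientation: [[0.001, -1.0, -0.005], [-1.0, -0.001, -0.001], [0.001, 0.005, -1.0]]
force: [-0.1, -0.9, -0.3]
grip_width: -0.003
```

```bash
python3 - <<'E'
from h import *
s=manip.get_state();print(s['position'],s['force'],s['orientation'].round(3).tolist())
for n in('scene','side','wrist'): snap(n,n+'1')
crop('wrist1',180,150,420,420,'w2',3); crop('side1',205,150,405,300,'s2',4); crop('scene1',200,140,360,260,'c2',4)
E
```

```text
[ 0.49886347 -0.07095425  0.14783999] [-0.09221121 -0.8509151  -0.27428882] [[0.001, -1.0, -0.005], [-1.0, -0.001, -0.001], [0.001, 0.005, -1.0]]
```

View pics/wrist1.png

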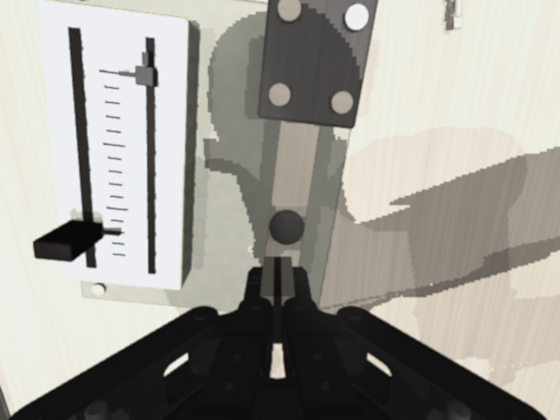

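View pics/s2.png

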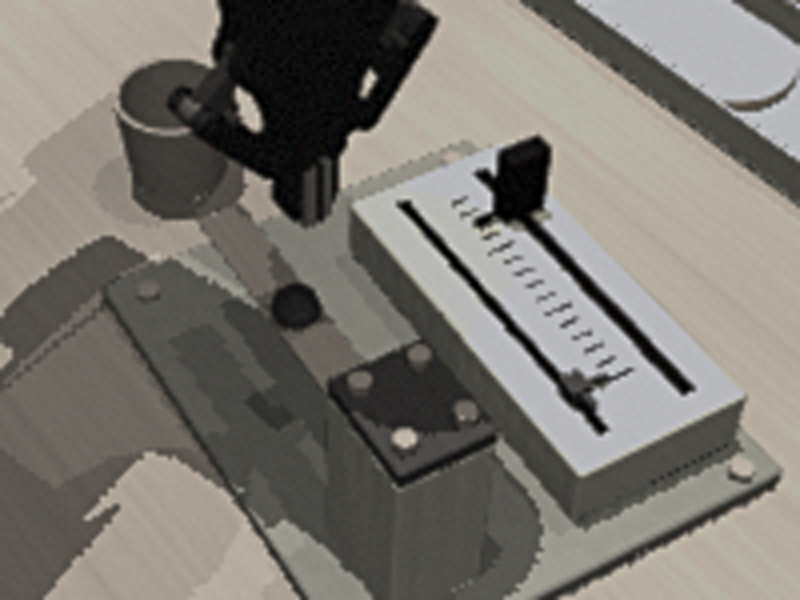

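View pics/c2.png

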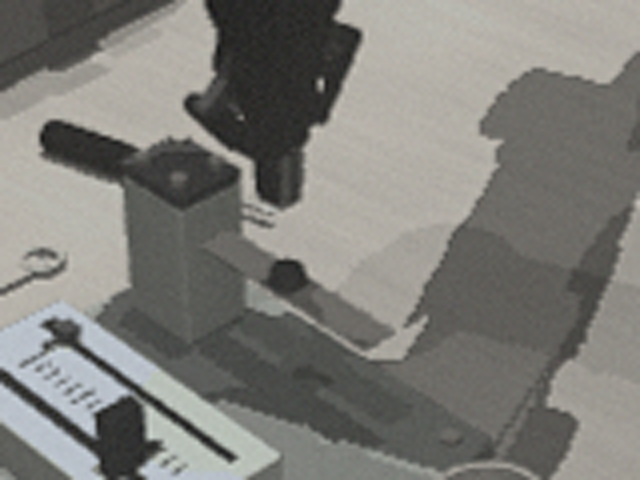

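```bash
python3 - <<'E'
from fit import *
from h import *
print('wrist btn',ray('wrist1',287,227,.089))
s=4
for o,u,v in(('side1',205+296/4,150+306/4),('scene1',200+289/4,140+274/4)):print(o,ray(o,u,v,.089))
obs[:]=[o for o in obs if o[1][0]!=-60]
for x,y,z,u,v in[(20,-125,50,193,20),(120,-125,50,39,2),(20,85,50,181,289)]:obs.append(('wrist1',(x,y,z),(u,v)))
r=least_squares(res,[.55,-.08,-.1],loss='soft_l1');p=r.x;print(p)
for (o,X,uv),e in zip(obs,res(p).reshape(-1,2)):print(o,X,e.round(1))
np.save('p.npy',p)
print(T(p,(-60,10,89)))
# tip projection
X=manip.get_state()['position']
for o in('wrist1','side1','scene1'):print(o,proj(o,X))
E
```

```text
wrist btn [ 0.49222925 -0.07177279  0.089     ]
side1 [ 0.49128275 -0.07207109  0.089     ]
scene1 [ 0.49089438 -0.07198186  0.089     ]
[ 0.5503497  -0.07721261 -0.12935669]
side0 (20, 85, 50) [-0.8 -1.5]
side0 (20, -125, 50) [-1.  -0.3]
side0 (120, -125, 50) [ 0.8 -0.8]
scene0 (20, 85, 50) [ 1.8 -1.2]
scene0 (120, 85, 50) [-0.5  0.7]
scene0 (20, -125, 50) [ 1.4 -2.2]
scene0 (120, -125, 50) [-0.2 -2.2]
wrist0 (20, 85, 50) [0.6 2.3]
wrist0 (120, 85, 50) [-1.4  1.3]
wrist1 (20, -125, 50) [ 0.4 -1.2]
wrist1 (120, -125, 50) [-1.1 -6.4]
wrist1 (20, 85, 50) [0.3 4.1]
[ 0.49214096 -0.05955638  0.089     ]
wrist1 [277.28028574 272.70139996]
side1 [281.99022925 201.9380969 ]
scene1 [269.66581996 189.28038408]
```

play_rows([
  [[-0.005,-0.001,-0.01],[0,0,0]],
  [[-0.002,0,-0.012],[0,0,0]],
  [[0,0,-0.01],[0,0,0]],
  [[0,0,0],[0,0,0]],
  [[0,0,0],[0,0,0]],
  [[0,0,0],[0,0,0]],
])

```text
time_s: 2.05
position: [0.4962, -0.0712, 0.1214]
orientation: [[0.002, -1.0, 0.007], [-1.0, -0.002, 0.001], [-0.001, -0.007, -1.0]]
force: [0.3, 0.0, -1.3]
grip_width: 0.003
```

play_rows([
  [[-0.004,-0.001,-0.005],[0,0,0]],
  [[-0.002,0,-0.005],[0,0,0]],
  [[0,0,-0.003],[0,0,0]],
  [[0,0,0],[0,0,0]],
  [[0,0,0],[0,0,0]],
  [[0,0,0],[0,0,0]],
])

```text
time_s: 2.55
position: [0.4907, -0.0722, 0.1088]
orientation: [[0.003, -1.0, 0.01], [-1.0, -0.003, 0.001], [-0.001, -0.01, -1.0]]
force: [1.0, -0.2, -0.5]
grip_width: -0.001
```

```bash
python3 - <<'E'
from h import *
for i in range(3):
    s=manip.get_state();print(s['time_s'],s['position'],s['force'])
    snap('wrist','wrist2_%d'%i)
snap('side','side2');crop('side2',225,170,335,260,'s3',6)
E
```

```text
2.55 [ 0.49074282 -0.07224119  0.10883886] [ 1.0022515  -0.15075775 -0.5139332 ]
2.6 [ 0.49082323 -0.07221124  0.1089092 ] [ 0.14250139  0.47209889 -0.5413121 ]
2.65 [ 0.49085383 -0.07221338  0.10893713] [-1.03614161 -0.10255878  0.45552236]
```

View pics/s3.png

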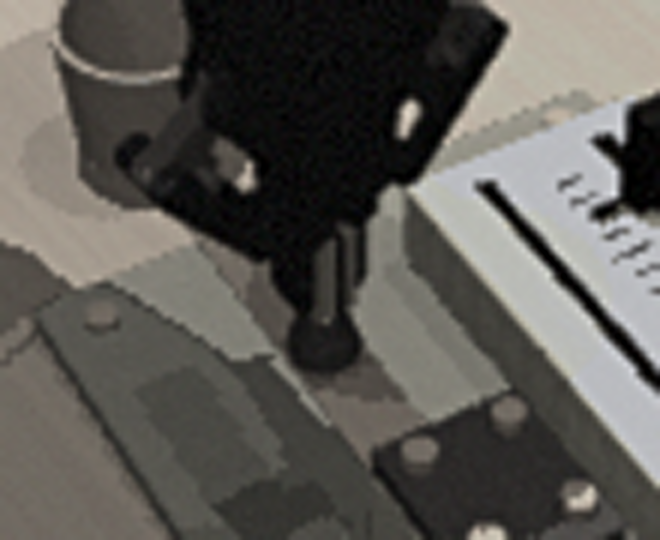

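View pics/wrist2_2.png

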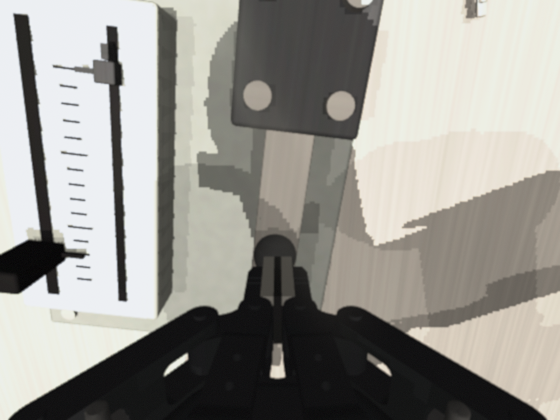

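play_rows([
  [[0.001,0,-0.002],[0,0,0]],
  [[0,0,-0.002],[0,0,0]],
  [[0,0,-0.0015],[0,0,0]],
  [[0,0,-0.001],[0,0,0]],
  [[0,0,0],[0,0,0]],
  [[0,0,0],[0,0,0]],
])

```text
time_s: 3.25
position: [0.4922, -0.0721, 0.1018]
orientation: [[0.003, -1.0, 0.01], [-1.0, -0.003, 0.001], [-0.001, -0.01, -1.0]]
force: [-0.4, -0.0, -0.2]
grip_width: -0.003
```

play_rows([
  [[0,0,-0.001],[0,0,0]],
  [[0,0,-0.001],[0,0,0]],
  [[0,0,0],[0,0,0]],
])

```text
time_s: 3.5
position: [0.4924, -0.072, 0.1002]
orientation: [[0.003, -1.0, 0.011], [-1.0, -0.003, 0.001], [-0.001, -0.011, -1.0]]
force: [-1.5, 1.0, 3.4]
grip_width: 0.001
```

Contact at about 100 mm. I'll carry on in small steps.

play_rows([
  [[0,0,-0.001],[0,0,0]],
  [[0,0,-0.001],[0,0,0]],
])

```text
time_s: 3.67
position: [0.4925, -0.0719, 0.0988]
orientation: [[0.003, -1.0, 0.011], [-1.0, -0.003, 0.001], [-0.001, -0.011, -1.0]]
force: [-2.6, 2.1, 6.5]
grip_width: -0.007
```

play_rows([
  [[0,0,-0.001],[0,0,0]],
  [[0,0,-0.001],[0,0,0]],
])

```text
time_s: 3.83
position: [0.4925, -0.0716, 0.0974]
orientation: [[0.003, -1.0, 0.012], [-1.0, -0.003, 0.002], [-0.002, -0.012, -1.0]]
force: [-4.1, 2.4, 5.5]
grip_width: -0.0
```

play_rows([
  [[-0.0005,0.0005,-0.001],[0,0,0]],
  [[-0.0005,0,-0.001],[0,0,0]],
])

```text
time_s: 4.0
position: [0.4924, -0.0714, 0.0964]
orientation: [[0.004, -1.0, 0.014], [-1.0, -0.004, 0.001], [-0.001, -0.014, -1.0]]
force: [-1.0, 1.4, 7.5]
grip_width: 0.0
```

```bash
python3 - <<'E'
from h import *
snap('side','side3');snap('scene','scene3');crop('side3',245,180,335,260,'s4',7)
s=manip.get_state();print(s['force'],s['moment'])
E
```

```text
[-1.70739119 -1.15673348  5.45822894] [-0.12991234  0.32944168  0.01709799]
```

View pics/s4.png

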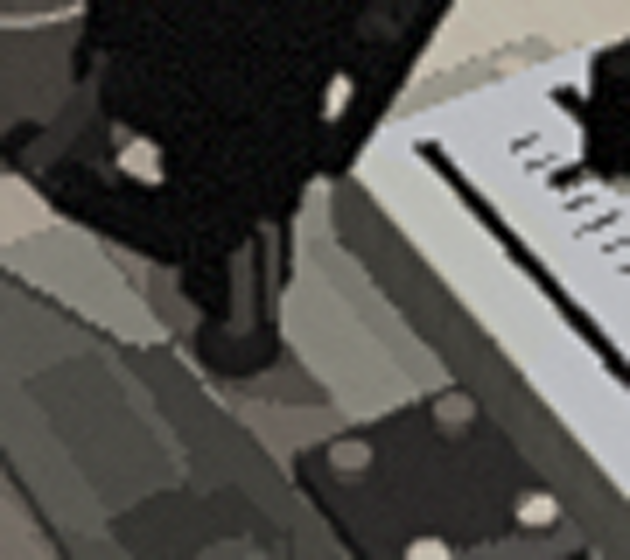

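play_rows([
  [[0,0,-0.001],[0,0,0]],
  [[0,0,-0.001],[0,0,0]],
  [[0,0,-0.001],[0,0,0]],
])

```text
time_s: 4.35
position: [0.4925, -0.0713, 0.0946]
orientation: [[0.004, -1.0, 0.015], [-1.0, -0.004, 0.001], [-0.001, -0.015, -1.0]]
force: [-3.0, 2.1, 7.9]
grip_width: 0.001
```

play_rows([
  [[0,0,-0.001],[0,0,0]],
  [[0,0,-0.001],[0,0,0]],
  [[0,0,-0.001],[0,0,0]],
])

```text
time_s: 4.6
position: [0.4926, -0.071, 0.093]
orientation: [[0.005, -1.0, 0.016], [-1.0, -0.005, 0.001], [-0.001, -0.016, -1.0]]
force: [-4.0, 1.7, 7.5]
grip_width: 0.002
```

```bash
python3 - <<'E'
from h import *
for i in range(4):
    s=manip.get_state();print(s['time_s'],s['position'],s['force']);imaging.capture('side')
E
```

```text
4.6 [ 0.4925762  -0.07103421  0.0929617 ] [-3.96380872  1.73625221  7.54703312]
4.65 [ 0.49256681 -0.07102575  0.09289476] [-3.17781773  1.20010174  7.4849523 ]
4.7 [ 0.49257432 -0.07104549  0.09290858] [-3.16584224  1.4742432   6.82370054]
4.75 [ 0.49255834 -0.07102832  0.09290503] [-2.92872215  1.34664155  7.55002869]
```

play_rows([
  [[-0.0003,0,-0.001],[0,0.2,0]],
  [[-0.0003,0,-0.001],[0,0.2,0]],
  [[-0.0003,0,-0.001],[0,0.2,0]],
  [[0,0,0],[0,0,0]],
])

```text
time_s: 5.13
position: [0.4926, -0.071, 0.0923]
orientation: [[0.006, -1.0, 0.008], [-1.0, -0.006, 0.001], [-0.001, -0.008, -1.0]]
force: [-2.9, 0.4, 7.3]
grip_width: -0.0
```

```bash
python3 - <<'E'
from h import *
for i in range(3):
    s=manip.get_state();print(s['time_s'],s['position'],s['force']);imaging.capture('side')
E
```

```text
5.1333 [ 0.49257674 -0.07095507  0.09231201] [-2.882961    0.42507353  7.32643569]
5.1833 [ 0.4925753  -0.07096805  0.09243031] [-4.16434737  1.29541925  6.71849121]
5.2333 [ 0.49255482 -0.07095383  0.09239712] [-3.31289974  1.24915284  8.08070739]
```

play_rows([
  [[0,0,-0.0015],[0,0,0]],
  [[0,0,-0.0015],[0,0,0]],
  [[0,0,-0.0015],[0,0,0]],
  [[0,0,-0.0015],[0,0,0]],
])

```text
time_s: 5.62
position: [0.4927, -0.0707, 0.0888]
orientation: [[0.007, -1.0, 0.009], [-1.0, -0.007, 0.002], [-0.001, -0.009, -1.0]]
force: [-3.6, 1.8, 10.7]
grip_width: -0.001
```

```bash
python3 - <<'E'
from h import *
for i in range(4):
    s=manip.get_state();print(s['time_s'],s['position'],s['force']);imaging.capture('side')
E
```

```text
5.6167 [ 0.49265085 -0.07072276  0.08879964] [-3.6323425   1.79132978 10.66638684]
5.6667 [ 0.49262272 -0.07072084  0.08864958] [-4.01793297  1.61266911  9.24396865]
5.7167 [ 0.49261258 -0.07073973  0.08868143] [-4.54901674  1.89375917  9.70715045]
5.7667 [ 0.49261542 -0.07074449  0.08872843] [-4.06366659  1.26908902  9.18031333]
```

```bash
python3 - <<'E'
from h import *
F=[]
for i in range(22):
    s=manip.get_state();F.append(s['force']);imaging.capture('side')
F=np.array(F);print(s['time_s'],s['position'],F.mean(0),np.linalg.norm(F,axis=1).round(1))
snap('side','side4');crop('side4',245,170,425,300,'s5',4)
E
```

```text
6.8667 [ 0.49264415 -0.07074838  0.08878957] [-3.68628     1.73955382  9.09969128] [10.4 10.2 10.6  9.9 10.5 10.1 10.6  9.2  9.7 10.  10.5 11.2 10.3  9.1
  9.2  9.4  9.8  9.6 10.2  9.6  9.9  9.9]
```

View pics/s5.png

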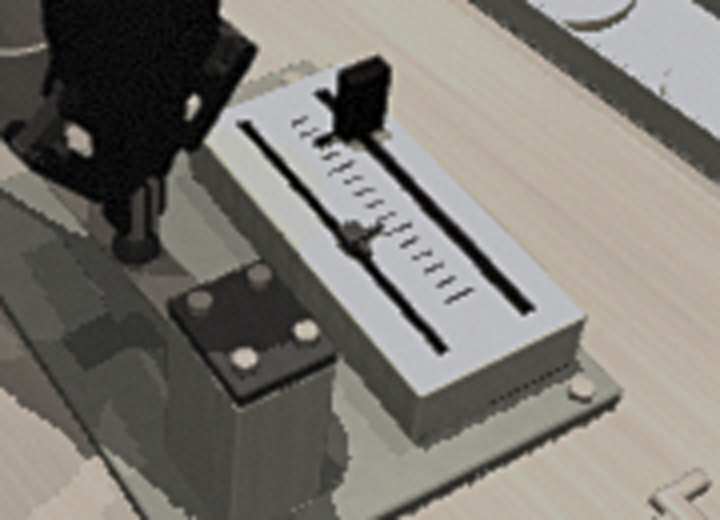

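play_rows([
  [[0,0,0.003],[0,0,0]],
  [[0,0,0.004],[0,0,0]],
  [[0,0,0.005],[0,0,0]],
  [[0,0,0.008],[0,0,0]],
  [[0,0,0.015],[0,0,0]],
  [[0,0,0.02],[0,0,0]],
  [[0,0,0.025],[0,0,0]],
  [[0,0,0.025],[0,0,0]],
  [[0,0,0],[0,0,0]],
  [[0,0,0],[0,0,0]],
])

```text
time_s: 7.8
position: [0.4915, -0.0713, 0.2005]
orientation: [[0.007, -1.0, 0.009], [-1.0, -0.007, 0.001], [-0.001, -0.009, -1.0]]
force: [-1.4, -0.2, -0.8]
grip_width: 0.003
```

```bash
python3 - <<'E'
from h import *
s=manip.get_state();print(s['position'],s['force'],s['q'])
for n in('scene','side','wrist'): snap(n,n+'5')
E
```

```text
[ 0.49149093 -0.07127541  0.20050679] [-1.41559024 -0.23581616 -0.83641251] [ 14.5156116    4.68273703 -24.32333046   0.06869974 -60.49319455
 -14.15335773]
```

View pics/wrist5.png

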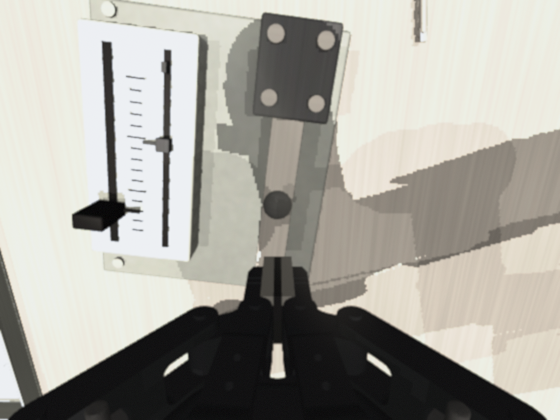

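```bash
python3 - <<'E'
from h import *
o='wrist5'
crop(o,70,20,220,270,'w5',2.4);crop('side5',255,170,405,300,'s6',5);crop('scene5',170,200,280,290,'c6',7)
a,b=ray(o,106.5,42,.05),ray(o,115,240,.05);print(a,b,np.linalg.norm(b-a));d=b-a;print('yaw',np.degrees(np.arctan2(-d[0],d[1])))
a2,b2=ray(o,167.5,50,.05),ray(o,165.5,246,.05);print(a2,b2);d=b2-a2;print('yaw',np.degrees(np.arctan2(-d[0],d[1])))
E
```

```text
[ 0.63354073 -0.19793948  0.05      ] [ 0.65330041 -0.02113503  0.05      ] 0.17790519444430802
yaw -6.3769193376995625
[ 0.58401069 -0.19231905  0.05      ] [ 0.60369739 -0.01513652  0.05      ]
yaw -6.340110336845786
```

View pics/w5.png

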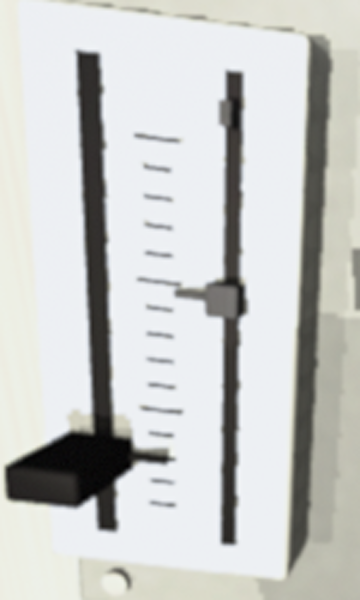

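View pics/s6.png

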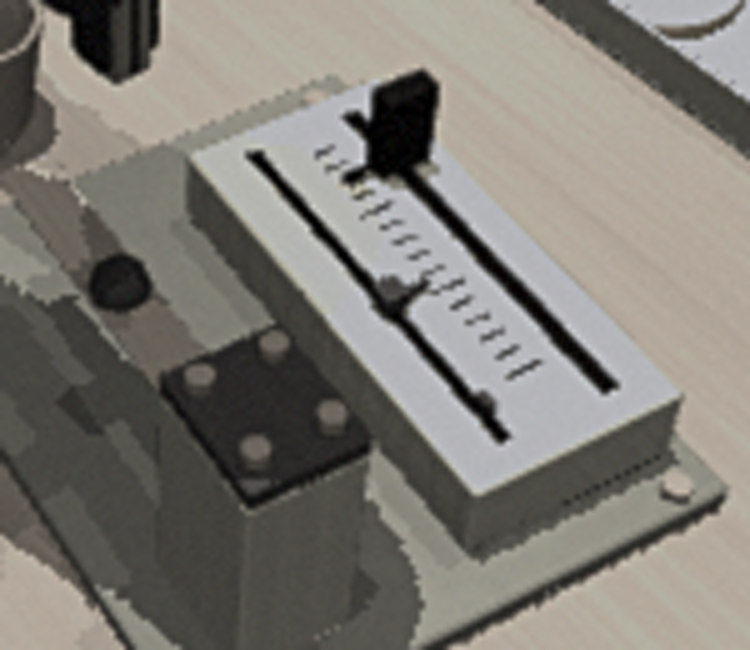

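View pics/c6.png

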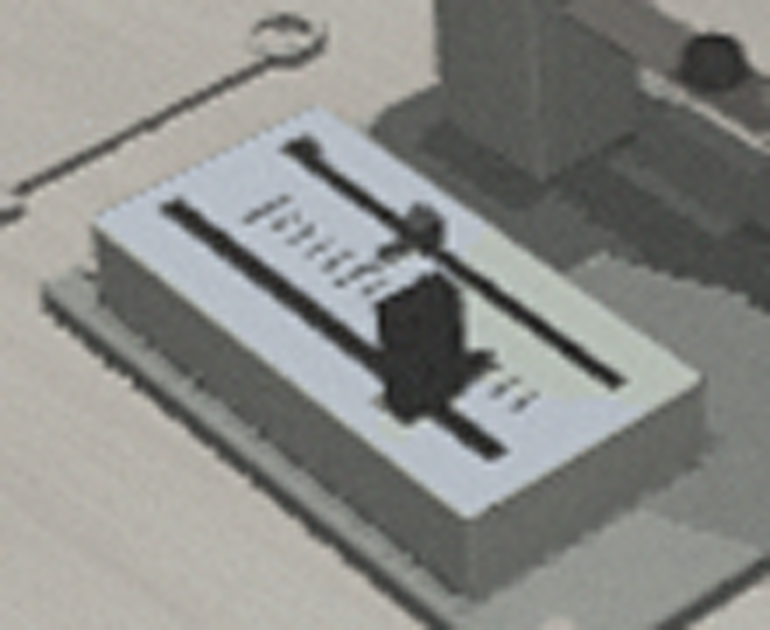

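```bash
python3 - <<'E'
from h import *
o='wrist5';th=np.radians(-6.36);ex=np.array([np.cos(th),np.sin(th)]);ey=np.array([-np.sin(th),np.cos(th)])
for z in(.052,.056,.06):
    r=ray(o,143.75,141.7,z)[:2];m=ray(o,139.6,210,z)[:2];print(z,'rider',r@ex,r@ey,'mk',m@ex,m@ey,'diff',(m-r)@ey)
sl=ray(o,110.75,141,.05)[:2];print('slot x',sl@ex)
# marker grip at slot x with tip y
for z in(.056,):
  m=ray(o,139.6,210,z)[:2]; g=ex*(sl@ex)+ey*(m@ey);print('grip world',g, m, 'expected tip x', sl@ex-.027)
  for Z in(.05,.095):
    for n in('scene5','side5','wrist5'):print(n,Z,proj(n,[*g,Z]))
E
```

```text
0.052 rider 0.6212846761464548 -0.049302335304122875 mk 0.6259738064238586 0.015955884616471898 diff 0.06525821992059476
0.056 rider 0.619679567228865 -0.04994755915327825 mk 0.6243039604522189 0.014409720793315893 diff 0.06435727994659414
0.06 rider 0.6180744583112753 -0.05059278300243361 mk 0.6226341144805791 0.012863556970159886 diff 0.0634563399725935
slot x 0.6515921386655982
grip world [ 0.64917815 -0.05785916] [ 0.62205792 -0.05483631] expected tip x 0.6245921386655982
scene5 0.05 [230.76774467 256.13381039]
side5 0.05 [334.95218089 202.57757765]
wrist5 0.05 [113.50591502 204.76026865]
scene5 0.095 [229.33575034 240.58385115]
side5 0.095 [336.88980966 186.97271271]
wrist5 0.095 [ 86.67060445 221.19569353]
```

play_rows([
  [[0.013,0.001,0],[0,0,7]],
  [[0.013,0.001,0],[0,0,7]],
  [[0.013,0.001,0],[0,0,7]],
  [[0.013,0.001,0],[0,0,7]],
  [[0.013,0.001,0],[0,0,7]],
  [[0.013,0.001,0],[0,0,7]],
  [[0.013,0.001,0],[0,0,7]],
  [[0.013,0.001,0],[0,0,7]],
  [[0.013,0.001,0],[0,0,7]],
  [[0.013,0.001,0],[0,0,7]],
], fingers=0, grip_force=20)

```text
time_s: 8.78
position: [0.6186, -0.0617, 0.1871]
orientation: [[0.95, -0.311, -0.015], [-0.311, -0.95, -0.004], [-0.013, 0.008, -1.0]]
force: [0.3, -0.4, -0.2]
grip_width: 0.5
```

play_rows([
  [[0.008,0.001,0],[0,0,4]],
  [[0.004,0,0],[0,0,2]],
  [[0,0,0],[0,0,0]],
  [[0,0,0],[0,0,0]],
])

```text
time_s: 9.12
position: [0.631, -0.0605, 0.1797]
orientation: [[0.98, -0.198, -0.025], [-0.198, -0.98, -0.007], [-0.023, 0.012, -1.0]]
force: [-0.8, 0.1, 0.8]
grip_width: 0.502
```

play_rows([
  [[0.008,0.001,-0.01],[0.2,-0.8,3]],
  [[0.006,0.001,-0.01],[0.2,-0.6,2]],
  [[0.003,0.001,-0.01],[0,0,0]],
  [[0,0,0],[0,0,0]],
  [[0,0,0],[0,0,0]],
])

```text
time_s: 9.53
position: [0.6457, -0.0577, 0.1459]
orientation: [[0.993, -0.118, -0.004], [-0.118, -0.993, -0.001], [-0.004, 0.002, -1.0]]
force: [0.5, -0.3, -0.0]
grip_width: 0.501
```

```bash
python3 - <<'E'
from h import *
s=manip.get_state();print(s['position'],s['orientation'].round(3).tolist())
for n in('side','wrist'): snap(n,n+'6')
E
```

```text
[ 0.64571503 -0.0576725   0.14593314] [[0.993, -0.118, -0.004], [-0.118, -0.993, -0.001], [-0.004, 0.002, -1.0]]
```

View pics/wrist6.png

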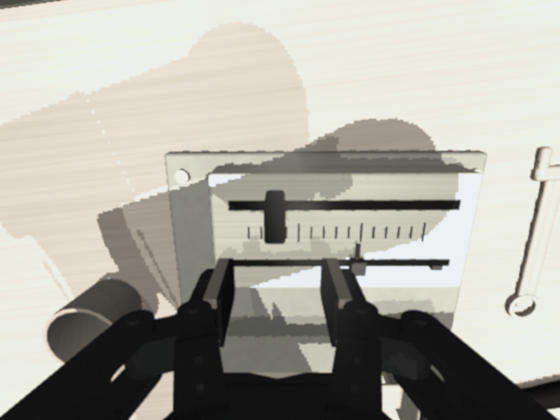

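View pics/side6.png

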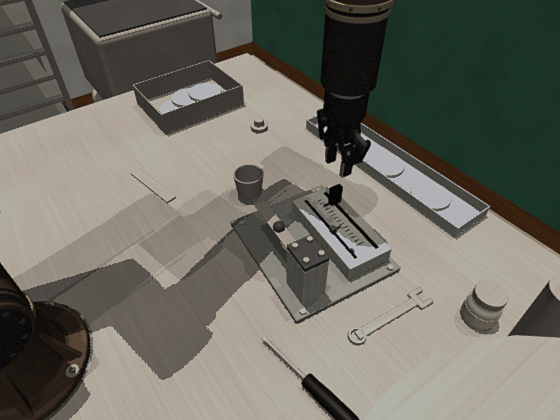

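play_rows([
  [[0.002,0,-0.012],[0,0,0.3]],
  [[0.001,0,-0.015],[0,0,0]],
  [[0.001,0,-0.012],[0,0,0]],
  [[0,0,-0.008],[0,0,0]],
  [[0,0,0],[0,0,0]],
  [[0,0,0],[0,0,0]],
])

```text
time_s: 10.13
position: [0.6508, -0.0576, 0.0984]
orientation: [[0.994, -0.113, 0.0], [-0.113, -0.994, -0.001], [0.0, 0.001, -1.0]]
force: [-0.3, 1.3, 0.1]
grip_width: 0.497
```

```bash
python3 - <<'E'
from h import *
s=manip.get_state();print(s['position'],s['orientation'].round(3).tolist())
for n in('side','wrist'): snap(n,n+'7')
crop('side7',265,130,415,260,'s7',5)
E
```

```text
[ 0.65076821 -0.05757191  0.09843533] [[0.994, -0.113, 0.0], [-0.113, -0.994, -0.001], [0.0, 0.001, -1.0]]
```

View pics/wrist7.png

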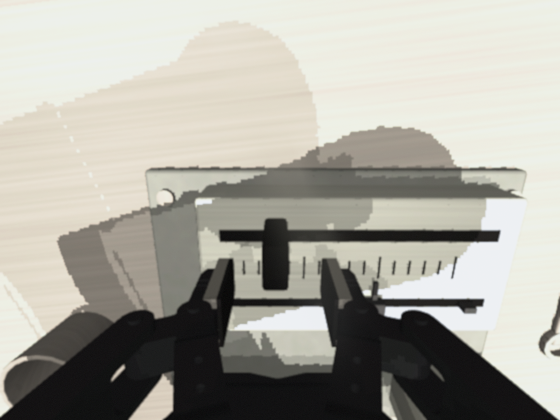

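View pics/s7.png

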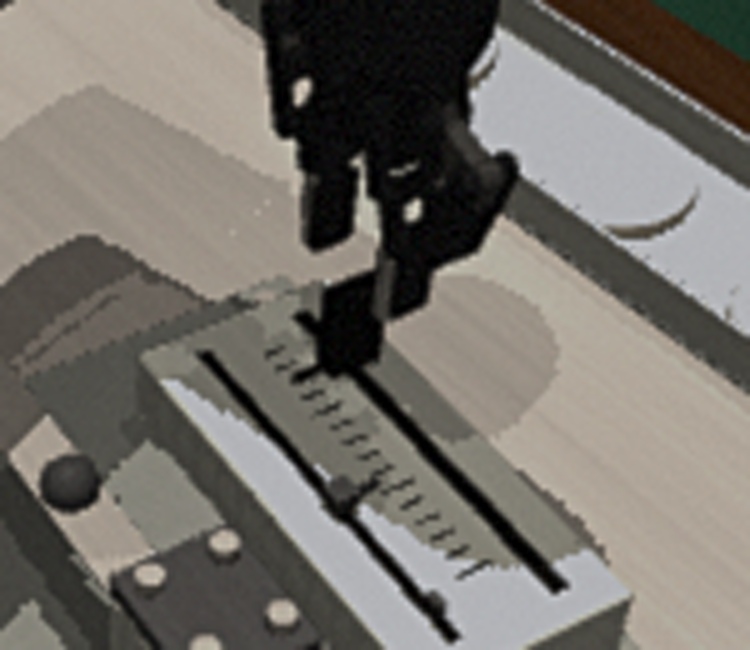

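play_rows([
  [[-0.0005,0,-0.009],[0,0,0]],
  [[-0.0005,0,-0.009],[0,0,0]],
  [[0,0,-0.007],[0,0,0]],
  [[0,0,-0.002],[0,0,0]],
  [[0,0,0],[0,0,0]],
  [[0,0,0],[0,0,0]],
])

```text
time_s: 10.73
position: [0.6505, -0.0574, 0.0705]
orientation: [[0.994, -0.113, 0.003], [-0.113, -0.994, -0.0], [0.003, -0.0, -1.0]]
force: [0.1, -0.0, -1.2]
grip_width: 0.5
```

play_rows([
  [[0,0,0],[0,0,0]],
  [[0,0,0],[0,0,0]],
  [[0,0,0],[0,0,0]],
  [[0,0,0],[0,0,0]],
  [[0,0,0],[0,0,0]],
  [[0,0,0],[0,0,0]],
], fingers=-1, grip_force=20)

```text
time_s: 11.23
position: [0.6506, -0.0574, 0.0707]
orientation: [[0.994, -0.114, 0.003], [-0.114, -0.994, -0.0], [0.003, -0.0, -1.0]]
force: [0.6, -0.4, -1.3]
grip_width: 0.158
```

```bash
python3 - <<'E'
from h import *
s=manip.get_state();print(s['position'],s['force'],s['grip_width'])
for n in('side','wrist'): snap(n,n+'8')
crop('side8',265,130,415,260,'s8',5)
E
```

```text
[ 0.65059174 -0.05741726  0.07071892] [ 0.59277712 -0.35870677 -1.34791087] 0.15802014371311765
```

View pics/wrist8.png

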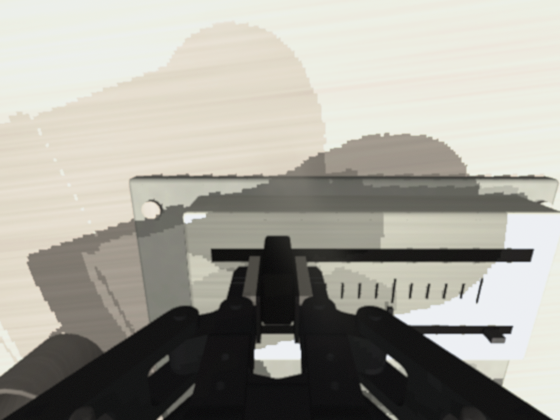

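View pics/s8.png

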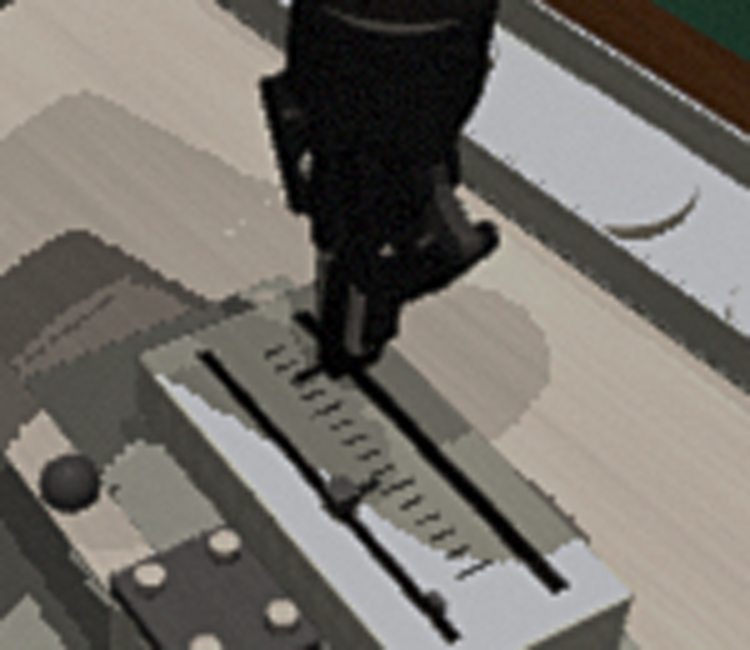

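play_rows([
  [[-0.001,-0.009,0.0005],[0,0,0]],
  [[-0.001,-0.009,0.0005],[0,0,0]],
  [[-0.001,-0.009,0.0005],[0,0,0]],
])

```text
time_s: 11.58
position: [0.6475, -0.0838, 0.0708]
orientation: [[0.994, -0.112, 0.003], [-0.112, -0.994, 0.001], [0.003, -0.002, -1.0]]
force: [2.9, 1.3, -7.4]
grip_width: 0.158
```

play_rows([
  [[-0.001,-0.009,-0.0003],[0,0,0]],
  [[-0.001,-0.009,-0.0002],[0,0,0]],
  [[-0.001,-0.007,0],[0,0,0]],
  [[0,0,0],[0,0,0]],
  [[0,0,0],[0,0,0]],
])

```text
time_s: 12.0
position: [0.6439, -0.1149, 0.0707]
orientation: [[0.993, -0.115, 0.004], [-0.115, -0.993, 0.001], [0.004, -0.002, -1.0]]
force: [1.0, 0.5, -3.3]
grip_width: 0.161
```

```bash
python3 - <<'E'
from h import *
s=manip.get_state();print(s['position'],s['force'],s['grip_width'])
p=s['position'][:2];print('ey moved',(p-np.array([.6506,-.0574]))@np.array([.1108,.9938]))
for n in('side','wrist','scene'): snap(n,n+'9')
crop('side9',265,150,415,280,'s9',5)
crop('wrist9',200,200,440,400,'w9',3)
E
```

```text
[ 0.64394467 -0.11492474  0.07072509] [ 0.97752743  0.50914727 -3.30766639] 0.16061303571236252
ey moved -0.057905499697794065
```

View pics/w9.png

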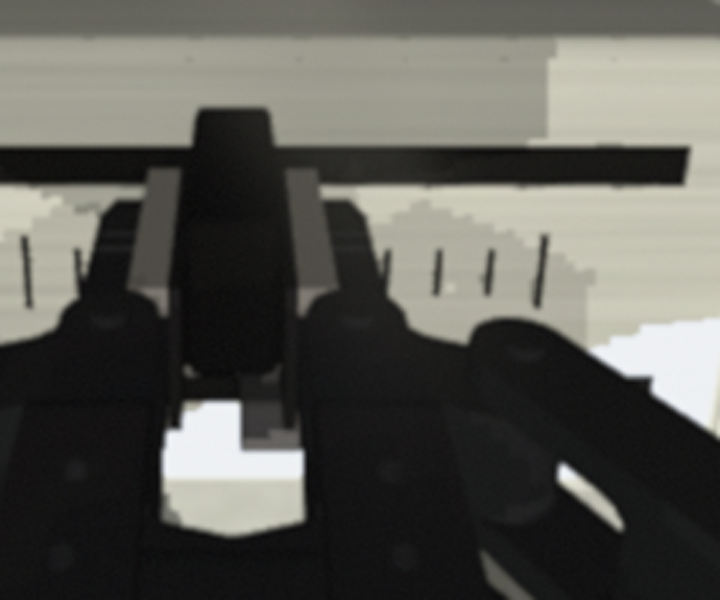

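View pics/s9.png

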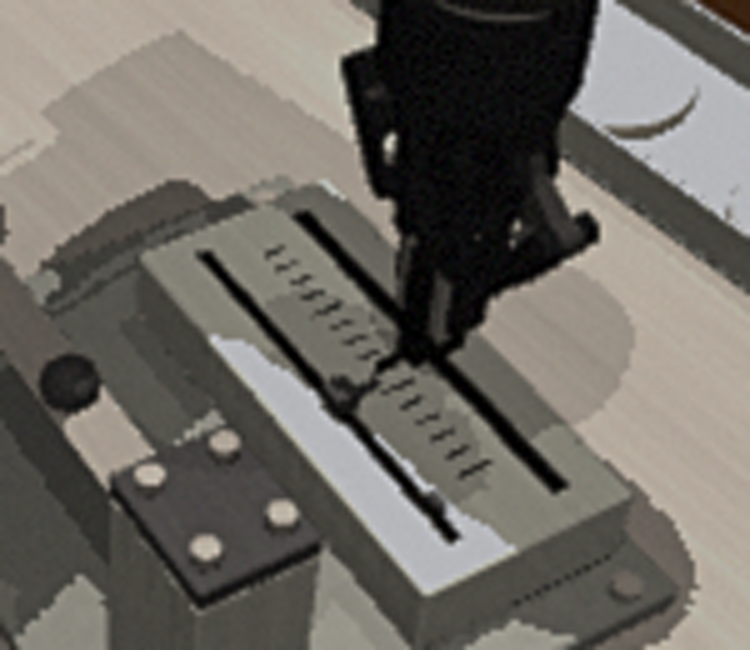

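play_rows([
  [[-0.0004,-0.0035,-0.0003],[0,0,0]],
  [[-0.0002,-0.002,0],[0,0,0]],
  [[0,0,0],[0,0,0]],
])

```text
time_s: 12.4
position: [0.6434, -0.1194, 0.0707]
orientation: [[0.994, -0.113, 0.003], [-0.113, -0.994, 0.001], [0.003, -0.001, -1.0]]
force: [1.8, -1.3, -4.5]
grip_width: 0.156
```

```bash
python3 - <<'E'
from h import *
s=manip.get_state();print(s['position'],s['force'],s['grip_width'])
p=s['position'][:2];print('ey moved',(p-np.array([.6506,-.0574]))@np.array([.1108,.9938]))
for n in('side','wrist','scene'): snap(n,n+'10')
crop('side10',305,190,385,250,'s10',9)
crop('wrist10',200,200,440,400,'w10',3)
E
```

```text
[ 0.64343819 -0.11941102  0.0707263 ] [ 1.80377365 -1.32708562 -4.46645042] 0.1556924142564876
ey moved -0.06242007975972078
```

View pics/w10.png

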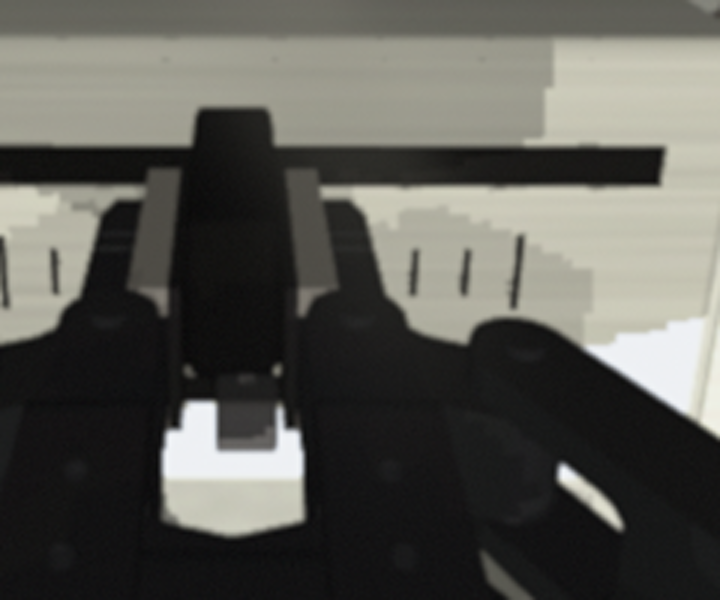

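View pics/s10.png

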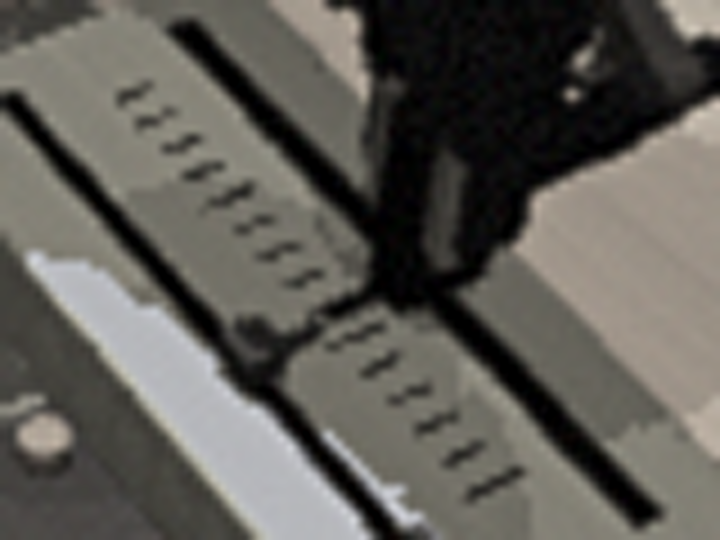

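play_rows([
  [[-0.0002,-0.0018,-0.0003],[0,0,0]],
  [[0,0,0],[0,0,0]],
  [[0,0,0],[0,0,0]],
])

```text
time_s: 12.8
position: [0.6432, -0.1211, 0.0707]
orientation: [[0.994, -0.112, 0.003], [-0.112, -0.994, 0.001], [0.003, -0.001, -1.0]]
force: [0.4, 0.5, -3.4]
grip_width: 0.16
```

play_rows([
  [[0,0,0],[0,0,0]],
  [[0,0,0],[0,0,0]],
  [[0,0,0],[0,0,0]],
  [[0,0,0],[0,0,0]],
], fingers=0)

```text
time_s: 13.13
position: [0.6436, -0.1211, 0.0718]
orientation: [[0.994, -0.112, 0.004], [-0.112, -0.994, 0.0], [0.004, -0.001, -1.0]]
force: [-0.2, 0.5, 0.5]
grip_width: 0.5
```

play_rows([
  [[0,0,0.005],[0,0,0]],
  [[0,0,0.01],[0,0,0]],
  [[0,0,0.02],[0,0,0]],
  [[0,0,0.025],[0,0,0]],
  [[0,0,0.025],[0,0,0]],
  [[0.02,0,0.02],[0,0,0]],
  [[0.03,0,0],[0,0,0]],
  [[0.02,0,0],[0,0,0]],
  [[0,0,0],[0,0,0]],
  [[0,0,0],[0,0,0]],
])

```text
time_s: 13.97
position: [0.7151, -0.1216, 0.1933]
orientation: [[0.994, -0.111, 0.011], [-0.111, -0.994, -0.001], [0.011, -0.001, -1.0]]
force: [-1.2, -0.4, 0.2]
grip_width: 0.499
```

```bash
python3 - <<'E'
from h import *
s=manip.get_state();print(s['position'],s['force'],s['grip_width'])
for n in('side','wrist','scene'): snap(n,n+'11')
crop('side11',265,170,415,290,'s11',5)
E
```

```text
[ 0.71509695 -0.12161364  0.19325082] [-1.20482616 -0.41842936  0.21537387] 0.49858882207431765
```

View pics/wrist11.png

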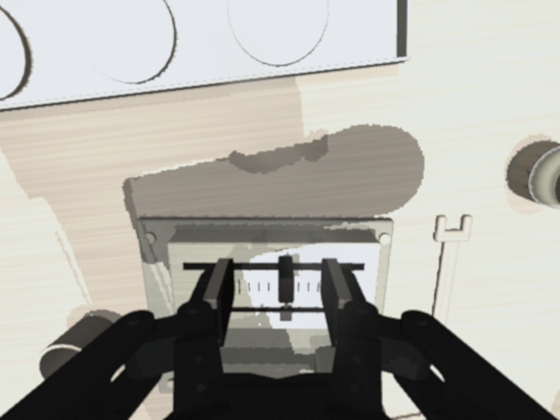

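View pics/s11.png

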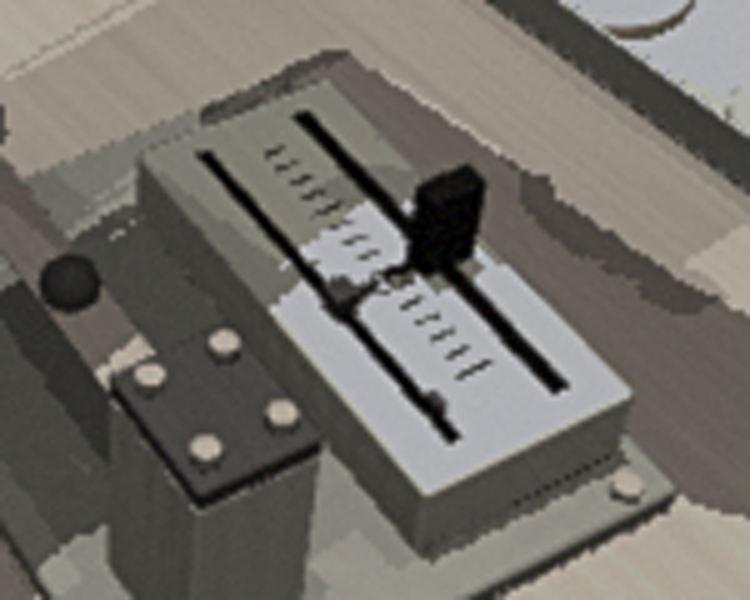

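play_rows([
  [[-0.025,0,0.004],[0,0,0]],
  [[-0.025,0,0.004],[0,0,0]],
  [[-0.025,0,0.003],[0,0,0]],
  [[-0.025,0,0.003],[0,0,0]],
  [[-0.02,0,0.003],[0,0,0]],
  [[0,0,0],[0,0,0]],
  [[0,0,0],[0,0,0]],
  [[0,0,0],[0,0,0]],
])

```text
time_s: 14.78
position: [0.5805, -0.1219, 0.2076]
orientation: [[0.994, -0.112, 0.003], [-0.112, -0.994, -0.0], [0.003, -0.0, -1.0]]
force: [-0.4, 0.2, 0.2]
grip_width: 0.502
```

```bash
python3 - <<'E'
from h import *
s=manip.get_state();print(s['position'],s['force'],s['joint_velocities'].round(2))
snap('wrist','wrist12')
crop('wrist12',180,60,400,240,'w12',3.5)
E
```

```text
[ 0.58054139 -0.12185397  0.20761442] [-0.35148548  0.18521243  0.1580158 ] [-0.02 -0.73 -0.58  0.07  0.2   0.07]
```

View pics/wrist12.png

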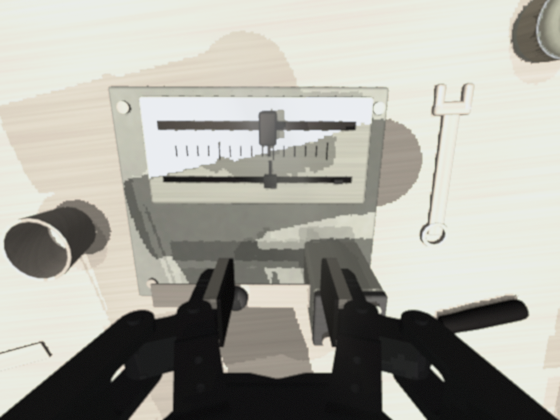

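View pics/w12.png

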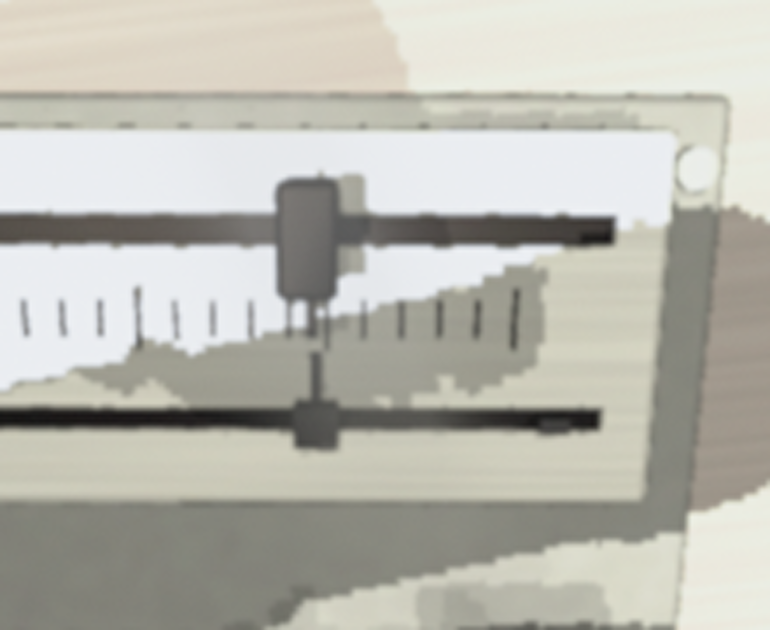

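```bash
python3 - <<'E'
from h import *
th=np.radians(-6.36);ey=np.array([-np.sin(th),np.cos(th)])
q=lambda U,V:ray('wrist12',180+U/3.5,60+V/3.5,.056)[:2]@ey
print('marker-rider y',q(311,322)-q(316,370))
s=manip.get_state();print(s['time_s'],s['force'])
print(order.finish_job())
E
```

```text
marker-rider y 0.0012108636490314045
14.8333 [-1.35626587 -0.65386197 -0.85239308]
the job is handed in; nothing more can be done
None
```

I pressed the button with the shut fingers, let the leaf come back up, slid the marker into line with the rider, and handed the job in at 14.8 s. It reports no verdict.

- **Press:** I held for about 1.2 s at a measured 9 to 11 N in total. About 9.1 N of that was vertical and 4 N sideways. The highest total I saw was about 11.4 N, and force readings scatter by about 1 N.
- **Leaf:** after I released it, the pictures showed the leaf back up and the rider left at its furthest point.
- **Marker:** I gripped it, slid it about 64 mm along the scale, let go and backed away. The last wrist picture put its pointer 1.2 mm from the rider's, within the 5 mm allowed. That assumes both pointers are 56 mm above the table.
- **Contacts and bystanders:** I saw no contact with the rider or the bare leaf. The bystanders in view in the last picture had not visibly moved, but I did not measure them.

**One disagreement:** the button was about 12 mm in y from where the tester frame I fitted from the images put it. Three camera views agreed on the button itself, so I went by those.

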